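# Take the air-filter cover off a mower engine

### The arm

A 6-joint arm with a two-finger parallel gripper is mounted at the origin on the work surface. World frame = base frame: x ahead of the robot, y to its left, z up, the work surface at z = 0. Lengths are in m, angles in rad, forces in N, time in s.
With the tool pointing down it reaches from about 0.35 to 0.925 m from the base axis. Payload 6.4 kg.
Tool frame: the origin (TCP) lies midway between the tips of the shut fingers; the grasp point (between the pads) lies 19 mm behind it; z points along the fingers, y is the line along which they close (so a half turn about z gives the same grasp; the last joint's range is limited). The gripper opens to 85 mm and grips with 20 to 120 N. Pads are 22 mm wide; open, the fingers measure 114 mm over their backs; the gripper's body (76 mm by 85 mm) begins 54 mm behind the grasp point. The pads swing forward as they close: fully open they stand 13 mm farther back than shut.
Start: joints at [-1.416, 0.245, 1.558, -0, 1.339, -0.174], TCP at [0.21, -0.615, 0.231] pointing down, gripper open.
Joint ranges: [-3.13, 3.13], [-1.02, 2.26], [0.13, 2.54], [-0.95, 4.09], [0.21, 2.88], [-2.74, 2.74]. Speed limits (rad/s): [2.57, 2.57, 3.14, 3.14, 3.14, 3.14].

### API

Orientations are given as [roll, pitch, yaw] about the fixed x, y, z axes, in that order (R = Rz(yaw) Ry(pitch) Rx(roll)).
In Python, from bench import sense, imaging, workorder gives the robot as it stands. The module is installed in compiled form; this text tells all that it offers.
- The arm moves only by the shell command python3 -m jog 'ROWS' [FORCE]. ROWS is JSON, a list of rows, each a list of 3 entries, a list of its own where there are three numbers: the opening, from -1 (shut) to 1 (fully open), then the shift along the tool's x, y, z in units of 50 mm (1.0 is 50 mm), then the turn, a rotation vector about the tool's x, y, z in units of 5 degrees (1.0 is 5 degrees). In form: [[fingers, [tx, ty, tz], [ax, ay, az]], ...]. A call has 1 to 10 rows; each row is the pose to reach, as a shift and turn from the pose commanded when the call began, along the tool's axes at that moment; what a row does not reach only later rows make up. A row lasts 1/10 s, in which the tool goes at most 50 mm and 8.59 degrees, less where a joint would pass 70% of its speed; a pose out of reach is approached as far as the arm can. A call with a gripper value outside its range is refused whole. The fingers move at their own pace and stop on an object; FORCE is the grip in N (left out, the last holds). Time passes only in rows, so rows that repeat a pose let the fingers close. It gives the time, the measured TCP pose, the force, the opening and the grip force at its end, in the units of the state.
- sense(): the state, without advancing time (a new reading comes with each control period).
- imaging.capture(name): name is "scene" or "top"; returns a dict with "color" (420x560x3 uint8, red, green, blue), "z_map" (420x560 float32, m along the optical axis (not along the pixel's ray), 0 where there is no reading), "intrinsics" (3x3 intrinsics, pixels), "pose" (4x4, takes a point from camera to world coordinates). Camera axes: x right, y up, looking along -z (the intrinsics and any distortion apply to the point x, -y, -z); pixel columns grow to the right and rows downward; lengths in m; the calibration is good to about 2 mm. A picture is of the moment at which its call begins.
- workorder.close_job(): hands the job in; it is judged then, once.
The state is a dict: "t": time; "q": joint angles; "dq": joint speeds; "effort": joint torques, N m; "tcp_pos": TCP position; "orientation": TCP orientation; "ft_force": force on the tool from outside, world axes, zero at the start; "ft_torque": the same for the moment, N m; "grip_width": finger opening in m; "gripper_force": force on a finger pad.
Only numpy, scipy, OpenCV 4.12 (cv2) and the standard library are available. Lean on these libraries where they do the work, as an engineer would, in place of code of your own. Each camera call takes 0.05 s, during which the arm holds its last target. There are 200 camera calls.

### The job

Take the air-filter cover off the mower engine: pinch its snap tab in against the finger rib, just hard enough to free the barb, and swing that end up while the tongues at the other end stay in their slots; then draw the tongues out. Lay the cover gently, flat and right way up, in the large compartment of the parts tray. Force nothing, and leave the other things where they are.

Things in the scene. Friction and masses are not known exactly. Their poses are not given: they have to be found in the camera images.
- engine: Mower engine, red round shroud, on two timbers; fixed. Origin on the bench under the centre of its black air box (150 x 110 mm, rim 210 mm up, walls 5 mm, longest along x). x points from the box's catch end to its slot end, z up. The rest of the engine lies on the +y side beyond y = 65 mm, at most 250 mm high. Nothing stands near the box's -x end.
- cover: Loose grey plastic cover (about 0.1 kg) on the box: plate 147 x 110 x 4 mm. Origin at its centre, on the plate's underside, on the rim when shut. x to the tongues, tab at -x, z up. Below, two feet and a skirt reach 26 mm into the box (play 1 mm to +x, 3 mm to -x), so on a floor its origin stands 26 mm up. A springy seal pushes it up with 2 N. Over 20 N between it and the box cracks it.
- tab: Flexing snap tab on the cover's -x end, upright, 22 mm wide, 4 mm thick, from 26 mm below to 29 mm above the plate's underside. Origin at the bend at its foot, about which it flexes. At rest its outer face is 36 mm from the far face of the finger rib. Its barb catches under the box's rim. Over 18 N from a finger breaks it.
- tab_pad (a point): Where the finger presses: middle of the tab's ridged outer face, 67 mm to the cover's -x, 18 mm above the plate's underside. To free the barb it must go 4 to 10 mm to the cover's +x, which takes 6 to 13 N; it differs with the wear of the catch, so feel for it. Dragging the cover to its -x or up digs the barb in; a light push to +x helps. It stops at 11 mm.
- grip_rib (a point): Finger rib facing the tab, fixed on the cover: middle of its face away from the tab, 31 mm to the cover's -x, 18 mm above the plate's underside. Rib 30 mm wide, 5 mm thick, top 29 mm above the plate's underside; beyond it 55 mm of flat plate (top 4 mm up) for the other finger. As only the tab gives way, the pinch's middle shifts 2 to 5 mm to +x.
- tongues (a point): Middle of the ends of the cover's two tongues (16 x 4 mm), 75 mm to the cover's +x and 10 mm below the plate's underside. They stick 5 mm into slots 10 mm high in the box's end wall, with 2 mm room above. The cover swings about them, tab end up by about 0.3 rad; then 10 mm along its own -x takes them out. Lifted level they jam.
- tray: Sheet-steel parts tray, fixed, 220 x 300 mm, walls 28 mm high and 3 mm thick. Origin at the centre of its underside, x along the 220 mm side, z up. A 25 mm high wall at y = -50 mm parts the large compartment (+y) from the small one.
- bay (a point): Centre of the floor of the tray's large compartment (214 mm along the tray's x, 198 mm along its y), 3 mm above the bench. The cover fits with its x along the tray's x, either way round.
- sparkplug: Spark plug, 68 mm, lying in the tray's small compartment; origin under its middle. To be left alone.
- plugsocket: Plug socket, steel tube 27 mm across, 62 mm tall, standing in the tray's small compartment; origin under it. To be left alone.
- oilbottle: Black oil bottle, 84 mm across, 220 mm tall, on the bench; origin under it. To be left alone.
- screwjar: Glass screw jar with steel lid, 72 mm across, 85 mm tall; origin under it. To be left alone.
- screwdriver: Screwdriver, 180 mm, lying on the bench between robot and engine, along its own x; origin under its middle. To be left alone.
- brush: Wooden brush lying on the bench, along its own x; origin under its middle. To be left alone.
- sparefilter: New filter, pleated paper in a black frame, 98 x 82 x 30 mm, lying on the bench; origin under its middle. To be left alone.
Not all that is in view belongs to the job. Of the things that look like the cover, the largest one is meant.

How it is judged:
On the way, in this order (a step that is already met when the one before it is completed fails the run):
1. the tab end is free and swung up at least 20 mm while the tongues are still at their slots (z of tab_pad in the frame of engine above 0.248 m and x of tongues in the frame of engine above 0.067 m and z of tongues in the frame of engine below 0.207 m), for 0.1 s.
2. the cover is off the air box ((z of tongues in the frame of engine above 0.235 m or horizontal distance between cover and engine above 0.15 m)), for 0.1 s.
At the end, for the whole second after the job is handed in: The cover lies released, at rest and right way up in the tray's large compartment, its feet on the floor (origin 20 to 31 mm above it) and level within 0.08 rad (x of cover in the frame of bay between -0.1 and 0.1 m and y of cover in the frame of bay between -0.055 and 0.055 m and z of cover in the frame of bay between 0.02 and 0.031 m and angle between cover's own z axis and vertical below 0.08 rad and linear speed of cover below 0.02 m/s); the robot touches nothing.
It fails at once if the fingers press the snap tab with more than 18 N (it breaks) (contact force between the fingers and tab above 18 N).
It fails at once if the cover is forced against the air box with more than 20 N (contact force between cover and engine above 20 N).
It fails at once if the arm strikes or leans on the engine with more than 15 N (contact force between the arm and engine above 15 N).
It fails at once if the cover is dropped into or pressed on the tray with more than 20 N (contact force between cover and tray above 20 N).
It fails at once if another thing is moved more than 20 mm (distance of any of sparkplug, plugsocket, oilbottle, screwjar, screwdriver, brush, sparefilter from where it was at the start of the episode above 0.02 m).
It also fails if it takes over 72 s, if anything falls off the work surface, if the arm or the gripper's body presses on something with over 40 N, if the wrist force passes 120 N, or if a joint passes its speed limit or range.

## Working session

There is one attempt and no reset: what is moved stays moved. The work goes in short steps, Python scripts to look and compute and a shell command to move; the robot and the scene stay as the last step left them, time stands still between calls to the robot, and variables do not carry over. Pictures are saved under pics/ and viewed, at most 10 in all, crops included, and the job is handed in when it is done.

```bash
mkdir -p pics; cat > h.py <<'E'
import numpy as np,cv2,pickle
from bench import sense,imaging,workorder
def cap(n,f):
    c=imaging.capture(n); pickle.dump(c,open(f+'.pkl','wb')); return c
def pts(c):
    K=c["intrinsics"];z=c["z_map"];v,u=np.indices(z.shape)
    P=np.stack([(u-K[0,2])/K[0,0]*z,-(v-K[1,2])/K[1,1]*z,-z],-1)
    T=c["pose"];return P@T[:3,:3].T+T[:3,3]
E
python3 - <<'E'
from h import *
print(sense())
for n in("scene","top"):
    c=cap(n,n); print(c["intrinsics"],c["pose"],[k for k in c])
    cv2.imwrite(f'pics/{n}0.png',cv2.resize(c["color"][:,:,::-1],(800,600),interpolation=cv2.INTER_CUBIC))
E
```

```text
{'t': 0.0, 'q': array([-1.41610202e+00,  2.45818807e-01,  1.55908346e+00, -5.94473424e-06,
        1.33873989e+00, -1.74098559e-01]), 'dq': array([-0.00052421,  0.00021102, -0.00122766, -0.0002248 , -0.0005887 ,
        0.00136869]), 'effort': array([-2.46177282e-03, -4.29512751e+01, -3.26131797e+01, -2.73337355e-04,
        5.29507219e-03,  1.85949091e-06]), 'tcp_pos': array([ 0.20979694, -0.61457909,  0.23013999]), 'orientation': array([-3.13957313e+00, -3.49320305e-04,  3.28793889e-01]), 'ft_force': array([ 0.02718729,  1.21281282, -0.12150238]), 'ft_torque': array([0.01429866, 0.03071028, 0.01700024]), 'gripper_force': 0.0, 'grip_width': 0.08520749828398874}
[[410.05533828   0.         283.02321437]
 [  0.         410.05533828 201.72761614]
 [  0.           0.           1.        ]] [[ 0.40450417 -0.6202491   0.67206207  1.1458613 ]
 [ 0.91448163  0.26629877 -0.30464457 -0.49218931]
 [ 0.00998622  0.73781842  0.67492537  0.76895354]
 [ 0.          0.          0.          1.        ]] ['color', 'z_map', 'intrinsics', 'pose']
[[511.12078749   0.         281.65500957]
 [  0.         511.12078749 204.11077348]
 [  0.           0.           1.        ]] [[ 0.00415015  0.9918569  -0.12728969  0.41395636]
 [-0.99974103  0.00696356  0.02166541 -0.19991528]
 [ 0.02237537  0.12716681  0.99162893  1.26407744]
 [ 0.          0.          0.          1.        ]] ['color', 'z_map', 'intrinsics', 'pose']
```

View pics/scene0.png

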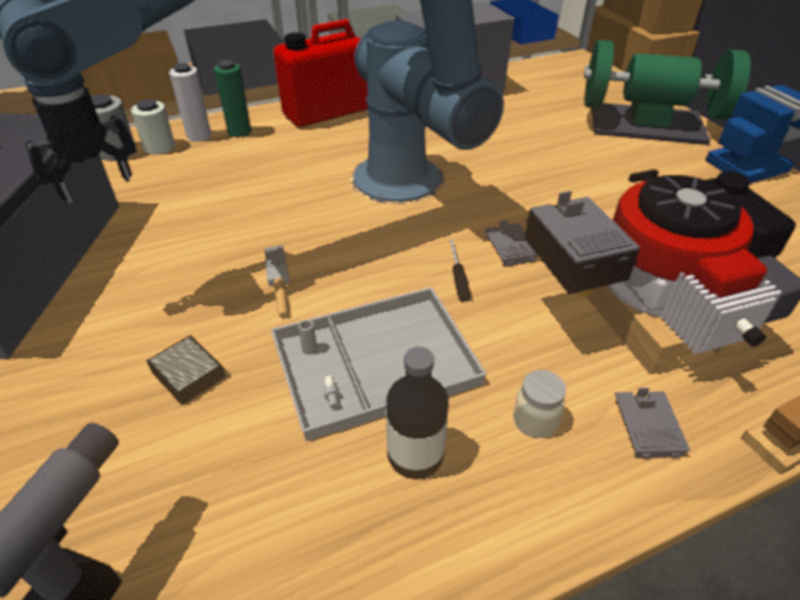

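View pics/top0.png

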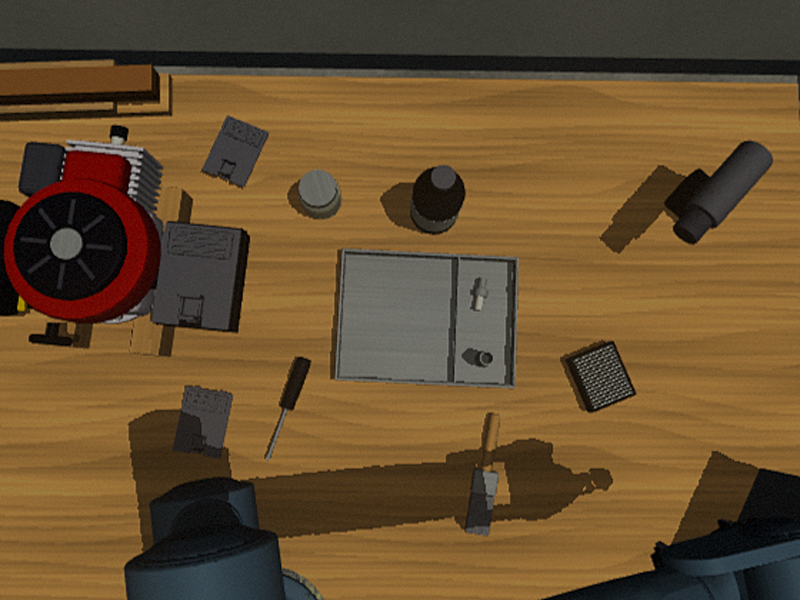

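The top view shows three cover look-alikes, at pixels (203,275) on the air box, (236,150) and (203,420) on the bench. The one on the box is the largest and sits at rim height, with its tab towards the robot. I'll measure it and confirm in a crop.

```bash
cat > m.py <<'E'
from h import *
for n in("top","scene"):
    c=pickle.load(open(n+'.pkl','rb'));P=pts(c);z=P[...,2]
    # box region near
    reg=(P[...,0]>.25)&(P[...,0]<.75)&(P[...,1]>-.25)&(P[...,1]<.3)
    col=c["color"].astype(int); grey=(col.max(-1)-col.min(-1)<35)
    h=np.histogram(z[reg&(z>.19)&(z<.26)],bins=np.arange(.19,.262,.004)); print(n,h[0])
    m=(reg&grey&(z>.205)&(z<.222)).astype(np.uint8)
    m=cv2.morphologyEx(m,cv2.MORPH_OPEN,np.ones((3,3)))
    k,l,s,ce=cv2.connectedComponentsWithStats(m);i=1+s[1:,4].argmax()
    Q=P[l==i]; print(len(Q),Q.mean(0)); r=cv2.minAreaRect(Q[:,:2].astype(np.float32)); print(r,cv2.boxPoints(r).round(4).tolist(),np.median(Q[:,2]))
    ctr=np.array(r[0])
    t=reg&(z>.228)&(z<.25)&(np.hypot(P[...,0]-ctr[0],P[...,1]-ctr[1])<.1)&grey
    print("rib/tab top",t.sum(),P[t].min(0),P[t].max(0),P[t].mean(0))
    g=grey&(z>.018)&(z<.04)&(P[...,0]>.3)&(P[...,0]<.8)&(P[...,1]<.1)
    m=g.astype(np.uint8);k,l,s,ce=cv2.connectedComponentsWithStats(m);i=1+s[1:,4].argmax();Q=P[l==i]
    r=cv2.minAreaRect(Q[:,:2].astype(np.float32));print("tray",r,cv2.boxPoints(r).round(4).tolist(),np.median(Q[:,2]))
c=pickle.load(open('top.pkl','rb'));a=cv2.resize(c["color"][140:240,95:185,::-1],(500,556),interpolation=cv2.INTER_CUBIC)
c=pickle.load(open('scene.pkl','rb'));b=cv2.resize(c["color"][125:215,360:450,::-1],(300,300),interpolation=cv2.INTER_CUBIC)
o=np.zeros((556,800,3),np.uint8);o[:,:500]=a;o[:300,500:]=b;cv2.imwrite('pics/crop.png',cv2.convertScaleAbs(o,alpha=1.5))
E
python3 m.py
```

```text
top [ 130  123  142  212  773 1920 1772 1964  928   41   76   99  309 2016
 1627  211   12]
3039 [0.56235648 0.07463123 0.21405981]
((0.5719248652458191, 0.07503096759319305), (0.11264936625957489, 0.15053850412368774), 84.42943572998047) [[0.49149999022483826, 0.02630000002682209], [0.6413999795913696, 0.011699999682605267], [0.6523000001907349, 0.12380000203847885], [0.5024999976158142, 0.13840000331401825]] 0.21394865990395062
rib/tab top 82 [0.50338872 0.06290825 0.2287065 ] [0.5415732  0.09256868 0.24267601] [0.52484204 0.0790252  0.23766382]
tray ((0.4306648373603821, -0.5647172331809998), (0.0976242944598198, 0.08379517495632172), 22.623580932617188) [[0.3695000112056732, -0.5447999835014343], [0.4016999900341034, -0.6222000122070312], [0.4918000102043152, -0.5845999717712402], [0.4596000015735626, -0.5073000192642212]] 0.029616666788523704
scene [ 252  214  258  264  518  842 1280  900  885  137  168  171  232  639
 1072  214   52]
1547 [0.58128432 0.06601192 0.21425511]
((0.5745137333869934, 0.0766066238284111), (0.11042944341897964, 0.14997997879981995), 84.29415893554688) [[0.4943999946117401, 0.029100000858306885], [0.6435999870300293, 0.0142000000923872], [0.6546000242233276, 0.12409999966621399], [0.5054000020027161, 0.13899999856948853]] 0.21476304217434483
rib/tab top 99 [0.50692456 0.06604297 0.22806835] [0.54465418 0.09692247 0.24247233] [0.53180272 0.08121316 0.23498149]
tray ((0.5310801863670349, -0.26648813486099243), (0.30216217041015625, 0.22614210844039917), 87.49188232421875) [[0.4115000069141388, -0.4124999940395355], [0.6373999714851379, -0.42239999771118164], [0.6506999731063843, -0.12049999833106995], [0.424699991941452, -0.11060000211000443]] 0.027383665012186753
```

View pics/crop.png

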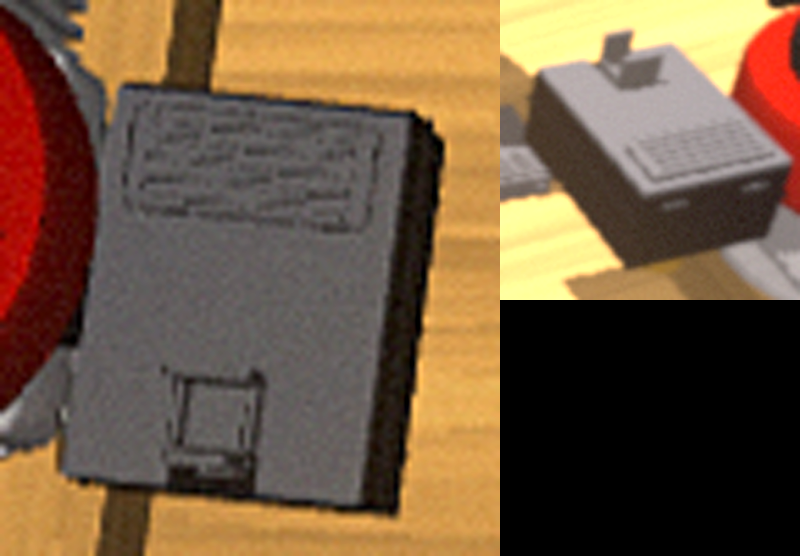

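The crop confirms it. The cover sits on the shut box, with the tab at crop (210,475) and the rib at (215,380) facing the robot, and the slots at the far end (inset, 675,200). Next I refine the tray pose and the tab line, and work out the first move.

```bash
python3 - <<'E'
from h import *
c=pickle.load(open('top.pkl','rb'));P=pts(c);z=P[...,2]
rg=(P[...,0]>.35)&(P[...,0]<.7)&(P[...,1]<-.08)&(P[...,1]>-.46)
m=(rg&(z>.021)&(z<.032)).astype(np.uint8)
k,l,s,ce=cv2.connectedComponentsWithStats(m)
for i in range(1,k):
    if s[i,4]>60:
        Q=P[l==i];r=cv2.minAreaRect(Q[:,:2].astype(np.float32));print(s[i],r,cv2.boxPoints(r).round(3).tolist())
# tab/rib in cover frame for both cams
C=np.array([.573,.0755]);a=-.098;R=np.array([[np.cos(a),-np.sin(a)],[np.sin(a),np.cos(a)]])
for n in("top","scene"):
    c=pickle.load(open(n+'.pkl','rb'));P=pts(c);z=P[...,2]
    L=(P[...,:2]-C)@R
    t=(abs(L[...,0]+49)<9e9)&(L[...,0]<-.01)&(L[...,0]>-.085)&(abs(L[...,1])<.03)&(z>.237)&(z<.25)
    for lo,hi in((-.085,-.052),(-.048,-.015)):
        q=t&(L[...,0]>lo)&(L[...,0]<hi);print(n,q.sum(),L[q].min(0).round(4) if q.any() else'',L[q].max(0).round(4) if q.any() else '',z[q].max() if q.any() else '')
C2=C+R@[-.049,0];s=sense();print("grasp",C2)
from scipy.spatial.transform import Rotation as Ro
T=Ro.from_euler('xyz',s['orientation']);G=Ro.from_euler('xyz',[np.pi,0,a+np.pi/2])
print("shift u",T.inv().apply(np.r_[C2,.27]-s['tcp_pos'])/.05,"rot u",np.degrees((T.inv()*G).as_rotvec())/5)
E
```

```text
[237 174  80  42 270] ((0.6297793984413147, -0.19645188748836517), (0.09005331993103027, 0.2126225084066391), 25.058124542236328) [[0.5440000295639038, -0.11900000274181366], [0.6340000033378601, -0.31200000643730164], [0.7160000205039978, -0.27399998903274536], [0.6259999871253967, -0.08100000023841858]]
[310 178  52  94 440] ((0.5246183276176453, -0.3609945476055145), (0.12111351639032364, 0.22523018717765808), 87.41677856445312) [[0.4090000092983246, -0.41600000858306885], [0.6340000033378601, -0.4269999861717224], [0.6399999856948853, -0.3059999942779541], [0.41499999165534973, -0.29499998688697815]]
[353 180  10  29  84] ((0.5991643071174622, -0.41422170400619507), (0.0699276402592659, 0.02216404303908348), 1.6124075651168823) [[0.5640000104904175, -0.40400001406669617], [0.5649999976158142, -0.4259999990463257], [0.6340000033378601, -0.42399999499320984], [0.6340000033378601, -0.4020000100135803]]
[332 195   9  22  74] ((0.5708817839622498, -0.3605189025402069), (0.01989811845123768, 0.0519728884100914), 89.91606140136719) [[0.5450000166893005, -0.3700000047683716], [0.59700000
[... 415 characters left out ...]
9206276]]
[252 265  57   5 125] ((0.4204639494419098, -0.22356806695461273), (0.13458609580993652, 0.005475783254951239), 87.6066665649414) [[0.41499999165534973, -0.29100000858306885], [0.41999998688697815, -0.29100000858306885], [0.4259999990463257, -0.15600000321865082], [0.42100000381469727, -0.15600000321865082]]
top 22 [-0.069  -0.0113] [-0.0648  0.0101] 0.24164269304839037
top 37 [-0.0373 -0.0152] [-0.0321  0.0137] 0.24267601440597408
scene 18 [-0.0686 -0.0075] [-0.061   0.0164] 0.2410523864021098
scene 30 [-0.0365 -0.0117] [-0.0298  0.018 ] 0.24247233378162425
grasp [0.52423511 0.08029432]
shift u [ 10.44017363 -11.12576002  -0.77209299] rot u [ -0.01571734  -0.01451428 -13.10943185]
```

```bash
python3 -m jog '[[0.2,[0,0,-1],[0,0,0]],[0.2,[0.5,-0.5,-2],[0,0,-1.5]],[0.2,[1,-1.1,-2],[0,0,-3]],[0.2,[1.6,-1.8,-2],[0,0,-4.5]],[0.2,[2.2,-2.5,-2],[0,0,-6]],[0.2,[2.8,-3.1,-2],[0,0,-7.5]],[0.2,[3.4,-3.8,-2],[0,0,-9]],[0.2,[4,-4.4,-2],[0,0,-10.5]],[0.2,[4.6,-5,-2],[0,0,-12]],[0.2,[5.2,-5.6,-2],[0,0,-13.1]]]' 20
cat > go.py <<'E'
import sys
from h import *
from scipy.spatial.transform import Rotation as Ro
# usage: x y z yaw(cover) -> shift/turn units from measured pose, tilt 0
x,y,z,a=map(float,sys.argv[1:5])
s=sense();T=Ro.from_euler('xyz',s['orientation']);G=Ro.from_euler('xyz',[np.pi,0,a+np.pi/2])
print("shift",(T.inv().apply(np.r_[x,y,z]-s['tcp_pos'])/.05).round(3),"turn",(np.degrees((T.inv()*G).as_rotvec())/5).round(2))
print(s['t'],s['tcp_pos'].round(4),s['orientation'].round(4),s['ft_force'].round(2),round(s['grip_width'],4),s['gripper_force'])
E
python3 go.py .523 .081 .28 -.098
```

```text
t: 1.1
tcp_pos: [0.3658, -0.2644, 0.3309]
orientation: [-3.141, -0.0, 1.476]
ft_force: [1.5, -0.4, 0.2]
grip_width: 0.0512
gripper_force: 0.0
shift [7.175 2.477 1.02 ] turn [-0.   -0.    0.04]
1.1 [ 0.3658 -0.2644  0.3309] [-3.1414e+00 -3.0000e-04  1.4761e+00] [ 1.47 -0.44  0.24] 0.0512 0.0
```

```bash
python3 -m jog '[[0.2,[0.8,0.3,0],[0,0,0]],[0.2,[1.6,0.6,0],[0,0,0]],[0.2,[2.4,0.9,0],[0,0,0]],[0.2,[3.3,1.2,0],[0,0,0]],[0.2,[4.2,1.5,0],[0,0,0]],[0.2,[5.1,1.8,0],[0,0,0]],[0.2,[6,2.1,0],[0,0,0]],[0.2,[6.8,2.35,0.3],[0,0,0]],[0.2,[7.17,2.48,0.6],[0,0,0]],[0.2,[7.17,2.48,0.8],[0,0,0]]]'
python3 -m jog '[[0.2,[0,0,0.1],[0,0,0]],[0.2,[0,0,0.2],[0,0,0]],[0.2,[0,0,0.2],[0,0,0]]]'
python3 - <<'E'
from h import *
c=cap("scene","s1")
cv2.imwrite('pics/s1.png',cv2.resize(c["color"][70:220,330:480,::-1],(600,600),interpolation=cv2.INTER_CUBIC))
c=cap("top","t1");P=pts(c)
cv2.imwrite('pics/t1.png',cv2.resize(c["color"][140:240,90:190,::-1],(600,600),interpolation=cv2.INTER_CUBIC))
E
python3 go.py .523 .081 .225 -.098
```

```text
t: 2.1
tcp_pos: [0.5241, 0.0804, 0.2894]
orientation: [-3.139, -0.0, 1.476]
ft_force: [-0.4, -0.7, -0.2]
grip_width: 0.0516
gripper_force: 0.0
t: 2.4
tcp_pos: [0.524, 0.0772, 0.281]
orientation: [-3.141, 0.0, 1.47]
ft_force: [-1.0, -0.2, 0.1]
grip_width: 0.0513
gripper_force: 0.0
shift [ 0.068 -0.037  1.138] turn [ 0.01  0.   -0.03]
2.5 [0.5244 0.0774 0.2819] [3.1405 0.     1.4706] [-0.06 -0.4  -1.02] 0.0513 0.0
```

View pics/s1.png

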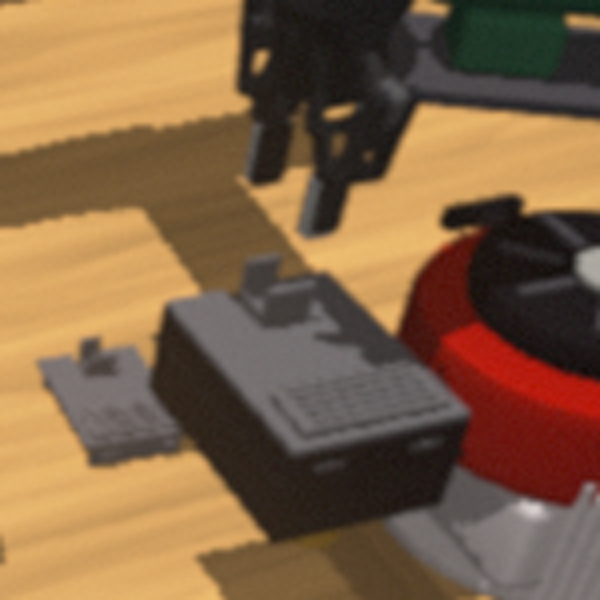

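The fingertips at (265,180) and (318,232) hang above the tab and rib. I'll measure the tip height relative to the TCP and the tip positions from depth.

```bash
python3 - <<'E'
from h import *
s=sense();C=s['tcp_pos'][:2];a=s['orientation'][2]-np.pi/2;R=np.array([[np.cos(a),-np.sin(a)],[np.sin(a),np.cos(a)]])
c=pickle.load(open('s1.pkl','rb'));P=pts(c);z=P[...,2]
L=(P[...,:2]-C)@R
m=(abs(L[...,0])<.07)&(abs(L[...,1])<.05)&(z>.255)&(z<.33)
for sg in(-1,1):
    q=m&(L[...,0]*sg>.012);zz=np.sort(z[q]);print(sg,q.sum(),zz[:6].round(4))
    t=q&(z<zz[0]+.012);print(L[t].min(0).round(4),L[t].max(0).round(4))
E
```

```text
-1 189 [0.2835 0.2841 0.2852 0.2854 0.2857 0.286 ]
[-0.0298 -0.0089] [-0.0219  0.0137]
1 161 [0.2849 0.2853 0.2854 0.2856 0.2859 0.286 ]
[ 0.0264 -0.0098] [0.0397 0.0097]
```

```bash
python3 -m jog '[[0.2,[0.08,-0.04,0.2],[0,0,0]],[0.2,[0.08,-0.04,0.4],[0,0,0]],[0.2,[0.08,-0.04,0.6],[0,0,0]],[0.2,[0.08,-0.04,0.75],[0,0,0]],[0.2,[0.08,-0.04,0.75],[0,0,0]],[0.2,[0.08,-0.04,0.75],[0,0,0]]]'
python3 go.py .523 .0815 .217 -.098
```

```text
t: 3.1
tcp_pos: [0.5227, 0.0825, 0.2436]
orientation: [-3.141, 0.0, 1.472]
ft_force: [0.4, 0.1, 0.1]
grip_width: 0.0513
gripper_force: 0.0
shift [-0.019  0.008  0.531] turn [-0.    0.   -0.01]
3.1 [0.5227 0.0825 0.2436] [-3.1412  0.      1.472 ] [0.41 0.12 0.11] 0.0513 0.0
```

```bash
python3 -m jog '[[0.2,[-0.02,0.01,0.1],[0,0,0]],[0.2,[-0.02,0.01,0.2],[0,0,0]],[0.2,[-0.02,0.01,0.3],[0,0,0]],[0.2,[-0.02,0.01,0.37],[0,0,0]],[0.2,[-0.02,0.01,0.42],[0,0,0]],[0.2,[-0.02,0.01,0.42],[0,0,0]]]'
python3 -m jog '[[0.2,[0,0,0.04],[0,0,0]],[0.2,[0,0,0.08],[0,0,0]],[0,[0,0,0.08],[0,0,0]],[-0.06,[0,0,0.08],[0,0,0]],[-0.06,[0,0,0.08],[0,0,0]]]'
python3 - <<'E'
from h import *
c=cap("scene","s2")
a=cv2.resize(c["color"][100:190,365:455,::-1],(500,500),interpolation=cv2.INTER_CUBIC)
cv2.imwrite('pics/s2.png',cv2.convertScaleAbs(a,alpha=1.5))
E
```

```text
t: 3.7
tcp_pos: [0.5229, 0.0814, 0.2223]
orientation: [-3.141, 0.0, 1.472]
ft_force: [0.4, -0.2, 0.4]
grip_width: 0.0515
gripper_force: 0.0
t: 4.2
tcp_pos: [0.5232, 0.0814, 0.2189]
orientation: [3.141, -0.0, 1.472]
ft_force: [0.1, -0.2, 0.7]
grip_width: 0.0402
gripper_force: 0.0
```

View pics/s2.png

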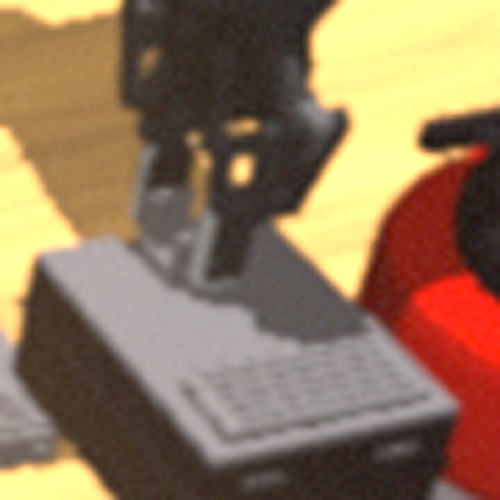

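The fingers straddle the tab (160,215) and rib (200,250), with the tips just above the plate. Now I close gradually, feeling for contact.

```bash
for i in 1; do
python3 -m jog '[[-0.1,[0,0,0],[0,0,0]],[-0.1,[0,0,0],[0,0,0]]]'
python3 -m jog '[[-0.13,[0,0,0],[0,0,0]],[-0.13,[0,0,0],[0,0,0]]]'
python3 -m jog '[[-0.16,[0,0,0],[0,0,0]],[-0.16,[0,0,0],[0,0,0]]]'
done
```

```text
t: 4.45
tcp_pos: [0.5232, 0.0814, 0.2189]
orientation: [3.141, 0.0, 1.472]
ft_force: [0.2, 0.6, 0.1]
grip_width: 0.0388
gripper_force: 0.0
t: 4.65
tcp_pos: [0.5231, 0.0814, 0.2188]
orientation: [3.142, -0.0, 1.472]
ft_force: [0.0, -0.5, -0.8]
grip_width: 0.0369
gripper_force: 0.0
t: 4.85
tcp_pos: [0.5231, 0.0814, 0.2188]
orientation: [-3.141, -0.0, 1.472]
ft_force: [-0.3, -0.6, 0.1]
grip_width: 0.0358
gripper_force: 2.0
```

```bash

python3 -m jog '[[-0.18,[0,0.01,0],[0,0,0]],[-0.18,[0,0.01,0],[0,0,0]]]'
python3 -m jog '[[-0.205,[0,0.015,0],[0,0,0]],[-0.205,[0,0.015,0],[0,0,0]]]'
python3 -m jog '[[-0.23,[0,0.01,0],[0,0,0]],[-0.23,[0,0.01,0],[0,0,0]]]'
```

```text
t: 5.05
tcp_pos: [0.5235, 0.0814, 0.2187]
orientation: [-3.141, -0.0, 1.472]
ft_force: [-0.7, 0.1, 1.1]
grip_width: 0.0353
gripper_force: 2.9
t: 5.25
tcp_pos: [0.5243, 0.0813, 0.2188]
orientation: [-3.141, -0.0, 1.472]
ft_force: [-1.3, -0.0, 1.5]
grip_width: 0.0339
gripper_force: 4.2
t: 5.45
tcp_pos: [0.5248, 0.0813, 0.2187]
orientation: [-3.141, -0.0, 1.472]
ft_force: [-1.3, 0.5, 0.4]
grip_width: 0.0332
gripper_force: 5.5
```

```bash

python3 -m jog '[[-0.255,[0,0.01,0],[0,0,0]],[-0.255,[0,0.01,0],[0,0,0]]]'
python3 -m jog '[[-0.28,[0,0.01,0],[0,0,0]],[-0.28,[0,0.01,0],[0,0,0]],[-0.28,[0,0.01,0],[0,0,0]]]'
```

```text
t: 5.65
tcp_pos: [0.5251, 0.0813, 0.2187]
orientation: [-3.141, -0.0, 1.472]
ft_force: [-2.1, 0.3, 0.8]
grip_width: 0.0316
gripper_force: 6.6
t: 5.95
tcp_pos: [0.5256, 0.0812, 0.2187]
orientation: [-3.141, 0.0, 1.472]
ft_force: [-2.8, -0.2, 1.7]
grip_width: 0.0312
gripper_force: 8.1
```

```bash

python3 -m jog '[[-0.305,[0,0.01,0],[0,0,0]],[-0.305,[0,0.01,0],[0,0,0]],[-0.305,[0,0.01,0],[0,0,0]]]'
python3 -m jog '[[-0.33,[0,0.01,0],[0,0,0]],[-0.33,[0,0.01,0],[0,0,0]],[-0.33,[0,0.01,0],[0,0,0]]]'
python3 -m jog '[[-0.33,[0,0.002,-0.01],[0.05,0,0]],[-0.33,[0,0.004,-0.02],[0.1,0,0]],[-0.33,[0,0.004,-0.02],[0.1,0,0]]]'
```

```text
t: 6.25
tcp_pos: [0.5261, 0.0811, 0.2188]
orientation: [-3.141, 0.0, 1.472]
ft_force: [-4.4, -0.7, 3.3]
grip_width: 0.0297
gripper_force: 8.5
t: 6.55
tcp_pos: [0.5272, 0.081, 0.219]
orientation: [3.141, 0.0, 1.472]
ft_force: [-2.0, -0.1, 2.9]
grip_width: 0.0283
gripper_force: 9.9
t: 6.85
tcp_pos: [0.5272, 0.081, 0.2198]
orientation: [-3.133, 0.0, 1.472]
ft_force: [-1.6, 0.2, 0.1]
grip_width: 0.0287
gripper_force: 10.1
```

```bash

python3 -m jog '[[-0.33,[0,0.002,-0.02],[0.1,0,0]],[-0.33,[0,0.006,-0.03],[0.15,0,0]],[-0.33,[0,0.006,-0.03],[0.15,0,0]]]'
python3 - <<'E'
from h import *
c=cap("scene","s3")
a=cv2.resize(c["color"][100:190,365:455,::-1],(500,500),interpolation=cv2.INTER_CUBIC)
cv2.imwrite('pics/s3.png',cv2.convertScaleAbs(a,alpha=1.5))
# plate heights vs x along cover, before / now
C=np.array([.5715,.0765]);a=-.098;R=np.array([[np.cos(a),-np.sin(a)],[np.sin(a),np.cos(a)]])
for n in("scene","s2","s3"):
    P=pts(pickle.load(open(n+'.pkl','rb')));L=(P[...,:2]-C)@R
    print(n,[np.median(P[...,2][(L[...,0]>x)&(L[...,0]<x+.02)&(L[...,1]<-.02)&(L[...,1]>-.05)&(P[...,2]>.2)&(P[...,2]<.26)]).round(4) for x in(-.07,-.05,-.02,.0,.02,.05)])
E
```

```text
t: 7.15
tcp_pos: [0.5274, 0.081, 0.2213]
orientation: [-3.119, 0.0, 1.472]
ft_force: [-2.6, -0.1, 1.2]
grip_width: 0.0289
gripper_force: 9.9
scene [np.float64(0.2147), np.float64(0.2149), np.float64(0.215), np.float64(0.2151), np.float64(0.2195), np.float64(0.221)]
s2 [np.float64(0.2151), np.float64(0.2149), np.float64(0.2147), np.float64(0.2148), np.float64(0.22), np.float64(0.2207)]
s3 [np.float64(0.2169), np.float64(0.2167), np.float64(0.2162), np.float64(0.2157), np.float64(0.2182), np.float64(0.2203)]
```

```bash

python3 -m jog '[[-0.33,[0,0.007,-0.042],[0.2,0,0]],[-0.33,[0,0.015,-0.084],[0.4,0,0]],[-0.33,[0,0.023,-0.127],[0.6,0,0]],[-0.33,[0,0.023,-0.127],[0.6,0,0]]]'
cat > pl.py <<'E'
import sys
from h import *
cap("scene",sys.argv[1])
C=np.array([.5715,.0765]);a=-.098;R=np.array([[np.cos(a),-np.sin(a)],[np.sin(a),np.cos(a)]])
P=pts(pickle.load(open(sys.argv[1]+'.pkl','rb')));L=(P[...,:2]-C)@R
m=(L[...,0]>-.085)&(L[...,0]<.01)&(L[...,1]<-.02)&(L[...,1]>-.05)&(P[...,2]>.205)&(P[...,2]<.30)
q=np.c_[L[m],P[m][:,2]];f=np.polyfit(q[:,0],q[:,2],1)
r=q[:,2]-np.polyval(f,q[:,0]);k=abs(r)<.006;f=np.polyfit(q[k,0],q[k,2],1)
print(sys.argv[1],k.sum(),"tilt deg",-np.degrees(np.arctan(f[0])),"z at tab",np.polyval(f,-.067),"z at +.07",np.polyval(f,.07))
E
python3 pl.py s4
```

```text
t: 7.6
tcp_pos: [0.5283, 0.0809, 0.2275]
orientation: [-3.064, 0.0, 1.472]
ft_force: [-5.4, -0.2, 0.9]
grip_width: 0.029
gripper_force: 8.6
s4 292 tilt deg 4.213560734629467 z at tab 0.22474428525358645 z at +.07 0.21465103362432356
```

```bash

python3 -m jog '[[-0.33,[0,-0.01,-0.04],[0.2,0,0]],[-0.33,[0,-0.005,-0.085],[0.4,0,0]],[-0.33,[0,0.002,-0.127],[0.6,0,0]],[-0.33,[0,0.01,-0.17],[0.8,0,0]],[-0.33,[0,0.01,-0.17],[0.8,0,0]]]'
python3 pl.py s5
```

```text
t: 8.15
tcp_pos: [0.5299, 0.0807, 0.2361]
orientation: [-2.996, -0.0, 1.472]
ft_force: [-2.7, -0.2, -0.4]
grip_width: 0.0288
gripper_force: 9.6
s5 277 tilt deg 7.555816853762596 z at tab 0.23451379402938097 z at +.07 0.21634160741742745
```

```bash

python3 -m jog '[[-0.33,[0,0,-0.04],[0.2,0,0]],[-0.33,[0,0.007,-0.085],[0.4,0,0]],[-0.33,[0,0.015,-0.127],[0.6,0,0]],[-0.33,[0,0.023,-0.17],[0.8,0,0]],[-0.33,[0,0.032,-0.21],[1,0,0]],[-0.33,[0,0.032,-0.21],[1,0,0]]]'
python3 pl.py s6
```

```text
t: 8.8
tcp_pos: [0.5327, 0.0805, 0.2463]
orientation: [-2.908, 0.0, 1.472]
ft_force: [-4.3, 1.0, 0.5]
grip_width: 0.029
gripper_force: 9.1
s6 156 tilt deg 11.447748663403457 z at tab 0.2462478421958575 z at +.07 0.21850496284971813
```

```bash

python3 -m jog '[[-0.33,[0,-0.01,-0.04],[0.2,0,0]],[-0.33,[0,-0.005,-0.08],[0.4,0,0]],[-0.33,[0,0,-0.12],[0.6,0,0]],[-0.33,[0,0.01,-0.16],[0.8,0,0]],[-0.33,[0,0.02,-0.2],[1,0,0]],[-0.33,[0,0.02,-0.2],[1,0,0]]]'
python3 pl.py s7
python3 - <<'E'
from h import *
c=pickle.load(open('s7.pkl','rb'))
a=cv2.resize(c["color"][90:190,360:460,::-1],(600,600),interpolation=cv2.INTER_CUBIC)
cv2.imwrite('pics/s7.png',cv2.convertScaleAbs(a,alpha=1.5))
E
```

```text
t: 9.45
tcp_pos: [0.5363, 0.08, 0.256]
orientation: [-2.822, 0.0, 1.472]
ft_force: [-2.9, -0.3, 1.1]
grip_width: 0.029
gripper_force: 9.8
s7 99 tilt deg -0.4187637583732105 z at tab 0.23890153903490768 z at +.07 0.23990286333768335
```

View pics/s7.png

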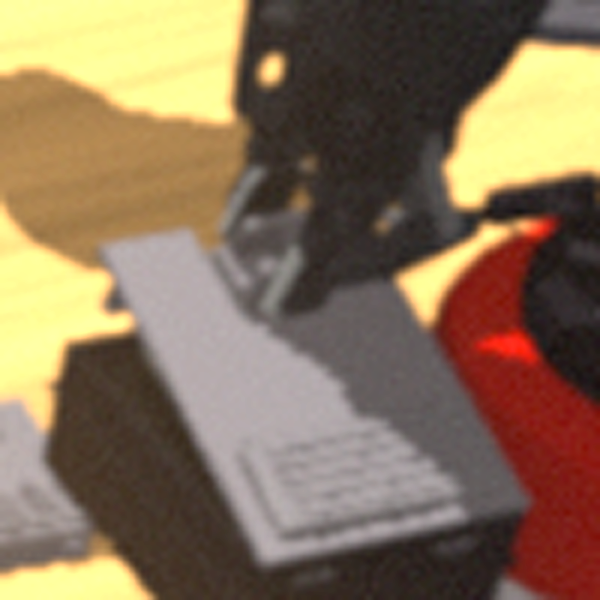

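The tab end has swung up and the far end is still seated at (270,560). Now I draw the tongues out along the cover's own -x.

```bash

python3 -m jog '[[-0.33,[0,-0.06,0],[0,0,0]],[-0.33,[0,-0.12,0],[0,0,0]],[-0.33,[0,-0.12,0],[0,0,0]]]'
python3 -m jog '[[-0.33,[0,-0.06,0],[0,0,0]],[-0.33,[0,-0.13,0],[0,0,0]],[-0.33,[0,-0.13,0],[0,0,0]]]'
```

```text
t: 9.8
tcp_pos: [0.5301, 0.0808, 0.2577]
orientation: [-2.824, -0.0, 1.472]
ft_force: [0.2, -1.0, -0.5]
grip_width: 0.0286
gripper_force: 11.1
t: 10.1
tcp_pos: [0.524, 0.0814, 0.2599]
orientation: [-2.823, -0.0, 1.472]
ft_force: [0.4, -0.1, -1.0]
grip_width: 0.0288
gripper_force: 11.1
```

```bash

python3 -m jog '[[-0.33,[0,-0.06,-0.19],[0,0,0]],[-0.33,[0,-0.13,-0.38],[0,0,0]],[-0.33,[0,-0.25,-0.76],[0,0,0]],[-0.33,[0,-0.4,-1.2],[0,0,0]],[-0.33,[0,-0.5,-1.5],[0,0,0]],[-0.33,[0,-0.5,-1.5],[0,0,0]]]'
python3 - <<'E'
from h import *
c=cap("scene","s8")
a=cv2.resize(c["color"][40:190,330:480,::-1],(600,600),interpolation=cv2.INTER_CUBIC)
cv2.imwrite('pics/s8.png',cv2.convertScaleAbs(a,alpha=1.5))
E
python3 go.py .531 -.219 .34 -.044
```

```text
t: 10.7
tcp_pos: [0.5253, 0.0813, 0.3422]
orientation: [-2.829, -0.0, 1.472]
ft_force: [0.1, 0.1, 0.7]
grip_width: 0.0286
gripper_force: 11.1
shift [-5.964  0.684 -0.221] turn [-3.61 -0.1  -0.62]
10.75 [0.5246 0.0813 0.3401] [-2.8263e+00 -1.0000e-04  1.4720e+00] [ 0.06 -0.3  -1.64] 0.0289 11.122256971138995
```

View pics/s8.png

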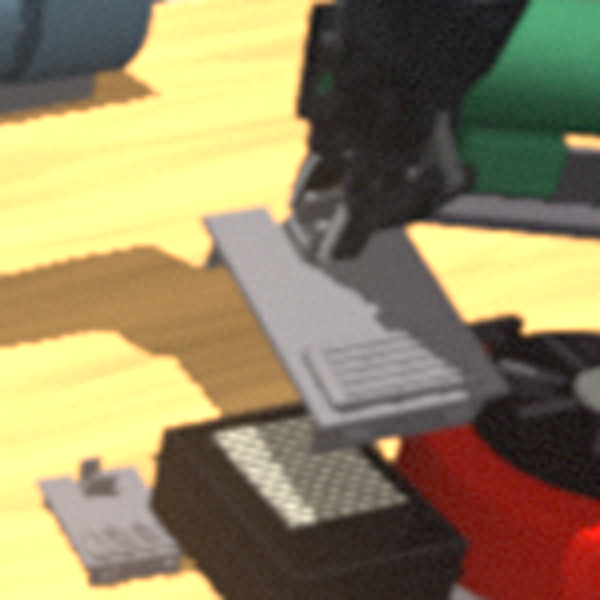

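The cover is off the box and held, and the filter is exposed at (300,470). Now I level it and carry it over the tray.

```bash
python3 go.py .490 -.217 .32 -.044
```

```text
shift [-6.005  0.029  0.413] turn [-3.61 -0.1  -0.62]
10.75 [0.5246 0.0813 0.3401] [-2.8263e+00 -1.0000e-04  1.4720e+00] [ 0.06 -0.3  -1.64] 0.0289 11.122256971138995
```

```bash
python3 -m jog '[[-0.33,[-0.1,0,0],[-0.3,0,0]],[-0.33,[-0.4,0,0.02],[-0.7,0,-0.1]],[-0.33,[-0.8,0,0.05],[-1.1,0,-0.2]],[-0.33,[-1.3,0,0.1],[-1.5,0,-0.3]],[-0.33,[-1.8,0,0.15],[-1.9,0,-0.4]],[-0.33,[-2.3,0,0.2],[-2.3,0,-0.5]],[-0.33,[-2.7,0,0.2],[-2.7,0,-0.6]],[-0.33,[-3,0.02,0.25],[-3.1,-0.05,-0.6]],[-0.33,[-3.2,0.02,0.25],[-3.6,-0.1,-0.62]],[-0.33,[-3.2,0.02,0.25],[-3.6,-0.1,-0.62]]]'
python3 go.py .490 -.217 .32 -.044
```

```text
t: 11.75
tcp_pos: [0.5039, -0.0784, 0.3251]
orientation: [-3.136, -0.0, 1.524]
ft_force: [0.1, -0.2, -1.9]
grip_width: 0.0287
gripper_force: 11.0
shift [-2.782 -0.149  0.103] turn [-0.07 -0.   -0.03]
11.75 [ 0.5039 -0.0784  0.3251] [-3.1356e+00 -3.0000e-04  1.5245e+00] [ 0.09 -0.22 -1.9 ] 0.0287 10.978317409171723
```

```bash
python3 -m jog '[[-0.33,[-0.2,0,0],[0,0,0]],[-0.33,[-0.6,-0.03,0],[0,0,0]],[-0.33,[-1.1,-0.06,0],[0,0,0]],[-0.33,[-1.6,-0.09,0],[0,0,0]],[-0.33,[-2.1,-0.12,0],[0,0,0]],[-0.33,[-2.5,-0.15,0],[0,0,0]],[-0.33,[-2.7,-0.15,0.05],[0,0,0]],[-0.33,[-2.78,-0.15,0.1],[0,0,0]],[-0.33,[-2.78,-0.15,0.1],[0,0,0]],[-0.33,[-2.78,-0.15,0.1],[0,0,0]]]'
python3 go.py .490 -.217 .11 -.044
cat > cv.py <<'E'
import sys
from h import *
zlo=float(sys.argv[2])
for n in("scene","top"):
    c=cap(n,n+sys.argv[1]);P=pts(c);z=P[...,2];s=sense();t=s['tcp_pos']
    m=(P[...,0]>t[0]+.03)&(P[...,0]<t[0]+.15)&(abs(P[...,1]-t[1])<.075)&(z>zlo)&(z<zlo+.06)
    q=P[m];k=np.ones(len(q),bool)
    for _ in range(4):
        A=np.c_[q[:,:2]-t[:2],np.ones(len(q))];f=np.linalg.lstsq(A[k],q[k,2],rcond=None)[0];k=abs(A@f-q[:,2])<.004
    print(n,k.sum(),"slope x,y",f[:2].round(3),"z at tcp",f[2].round(4),q[k].min(0).round(3),q[k].max(0).round(3))
    r=cv2.minAreaRect(q[k][:,:2].astype(np.float32));print(r)
E
python3 cv.py a .28
```

```text
t: 12.75
tcp_pos: [0.4917, -0.2154, 0.3212]
orientation: [-3.137, -0.001, 1.528]
ft_force: [-0.5, -0.4, -0.3]
grip_width: 0.0286
gripper_force: 11.0
shift [-0.037 -0.013  4.225] turn [-0.06 -0.01  0.01]
12.75 [ 0.4917 -0.2154  0.3212] [-3.1368e+00 -7.0000e-04  1.5275e+00] [-0.48 -0.41 -0.29] 0.0286 10.979494013590738
scene 1024 slope x,y [-0.005  0.001] z at tcp 0.3166 [ 0.522 -0.274  0.312] [ 0.615 -0.16   0.32 ]
((0.5662320256233215, -0.21613794565200806), (0.11148132383823395, 0.09214162081480026), 87.4238052368164)
top 420 slope x,y [-0.211  0.077] z at tcp 0.3442 [ 0.563 -0.276  0.312] [ 0.609 -0.174  0.327]
((0.5871172547340393, -0.22423717379570007), (0.10213213413953781, 0.0441015288233757), 87.36856079101562)
```

Level and centred over the bay. Descending.

```bash
python3 -m jog '[[-0.33,[0,0,0.2],[0,0,0]],[-0.33,[0,0,0.6],[0,0,0]],[-0.33,[0,0,1.1],[0,0,0]],[-0.33,[0,0,1.7],[0,0,0]],[-0.33,[0,0,2.3],[0,0,0]],[-0.33,[0,0,2.9],[0,0,0]],[-0.33,[0,0,3.5],[0,0,0]],[-0.33,[0,0,4],[0,0,0]],[-0.33,[0,0,4.3],[0,0,0]],[-0.33,[0,0,4.3],[0,0,0]]]'
python3 -m jog '[[-0.33,[0,0,0.2],[0,0,0]],[-0.33,[0,0,0.4],[0,0,0]],[-0.33,[0,0,0.6],[0,0,0]],[-0.33,[0,0,0.75],[0,0,0]],[-0.33,[0,0,0.8],[0,0,0]],[-0.33,[0,0,0.8],[0,0,0]]]'
python3 cv.py b .045
python3 go.py .490 -.217 .0376 -.044
```

```text
t: 13.85
tcp_pos: [0.4892, -0.2148, 0.104]
orientation: [-3.133, -0.003, 1.527]
ft_force: [-0.4, -0.7, -0.6]
grip_width: 0.0287
gripper_force: 11.0
t: 14.45
tcp_pos: [0.4903, -0.2159, 0.0661]
orientation: [-3.137, -0.001, 1.526]
ft_force: [0.1, 0.4, -1.4]
grip_width: 0.0289
gripper_force: 11.0
scene 783 slope x,y [0.002 0.002] z at tcp 0.0613 [ 0.521 -0.274  0.057] [ 0.612 -0.16   0.066]
((0.5645444393157959, -0.21668079495429993), (0.11095625907182693, 0.09225737303495407), 87.25904846191406)
top 397 slope x,y [-0.072  0.05 ] z at tcp 0.0738 [ 0.545 -0.277  0.06 ] [ 0.608 -0.17   0.072]
((0.5773947834968567, -0.22239109873771667), (0.10678649693727493, 0.06039649620652199), 87.38761138916016)
shift [-0.016 -0.013  0.584] turn [-0.04  0.   -0.  ]
14.55 [ 0.4908 -0.2162  0.0668] [-3.1378e+00  2.0000e-04  1.5266e+00] [-0.23  0.14 -0.1 ] 0.0289 10.980022262083367
```

```bash
python3 -m jog '[[-0.33,[0,0,0.1],[0,0,0]],[-0.33,[0,0,0.2],[0,0,0]],[-0.33,[0,0,0.3],[0,0,0]],[-0.33,[0,0,0.4],[0,0,0]],[-0.33,[0,0,0.48],[0,0,0]],[-0.33,[0,0,0.48],[0,0,0]],[-0.33,[0,0,0.48],[0,0,0]]]'
python3 -m jog '[[-0.33,[0,0,0.02],[0,0,0]],[-0.33,[0,0,0.04],[0,0,0]],[-0.33,[0,0,0.04],[0,0,0]]]'
python3 -m jog '[[-0.33,[0,0,0.02],[0,0,0]],[-0.33,[0,0,0.02],[0,0,0]]]'
```

```text
t: 15.25
tcp_pos: [0.4904, -0.216, 0.0424]
orientation: [-3.137, -0.0, 1.527]
ft_force: [0.8, 0.4, -1.1]
grip_width: 0.0286
gripper_force: 11.0
t: 15.55
tcp_pos: [0.4904, -0.2161, 0.0405]
orientation: [-3.137, -0.0, 1.527]
ft_force: [-0.5, -0.2, -0.9]
grip_width: 0.0283
gripper_force: 11.0
t: 15.75
tcp_pos: [0.4904, -0.216, 0.0395]
orientation: [-3.137, -0.0, 1.527]
ft_force: [0.2, 0.1, -0.1]
grip_width: 0.0289
gripper_force: 11.0
```

```bash
python3 -m jog '[[-0.33,[0,0,0.02],[0,0,0]],[-0.33,[0,0,0.02],[0,0,0]]]'
python3 -m jog '[[-0.33,[0,0,0.02],[0,0,0]],[-0.33,[0,0,0.02],[0,0,0]]]'
```

```text
t: 15.95
tcp_pos: [0.4903, -0.216, 0.0384]
orientation: [-3.137, -0.0, 1.527]
ft_force: [-0.4, -1.0, -1.1]
grip_width: 0.0289
gripper_force: 11.0
t: 16.15
tcp_pos: [0.4906, -0.2161, 0.0379]
orientation: [-3.137, -0.0, 1.527]
ft_force: [-1.6, 0.5, 3.4]
grip_width: 0.0292
gripper_force: 10.3
```

Feet on the floor. Releasing slowly, with the midpoint following the tab back.

```bash
python3 -m jog '[[-0.28,[0,-0.02,0],[0,0,0]],[-0.23,[0,-0.04,0],[0,0,0]],[-0.18,[0,-0.06,0],[0,0,0]],[-0.13,[0,-0.07,0],[0,0,0]],[-0.05,[0,-0.07,0],[0,0,0]],[0.05,[0,-0.07,0],[0,0,0]],[0.1,[0,-0.07,0],[0,0,0]],[0.1,[0,-0.07,0],[0,0,0]]]'
python3 -m jog '[[0.1,[0,0,-0.1],[0,0,0]],[0.1,[0,0,-0.2],[0,0,0]],[0.1,[0,0,-0.4],[0,0,0]],[0.1,[0,0,-0.7],[0,0,0]],[0.1,[0,0,-1.2],[0,0,0]],[0.1,[0,0,-1.8],[0,0,0]],[0.1,[0,0,-2.5],[0,0,0]],[0.1,[0,0,-3.2],[0,0,0]],[0.1,[0,0,-4],[0,0,0]],[0.1,[0,0,-4],[0,0,0]]]'
python3 cv.py c .015
python3 - <<'E'
from h import *
c=pickle.load(open('scenec.pkl','rb'))
cv2.imwrite('pics/end.png',cv2.resize(c["color"][170:330,170:410,::-1],(720,480),interpolation=cv2.INTER_CUBIC))
E
```

```text
t: 16.95
tcp_pos: [0.4869, -0.2159, 0.0375]
orientation: [-3.137, -0.0, 1.527]
ft_force: [-0.3, 0.0, -0.6]
grip_width: 0.0469
gripper_force: 0.0
t: 17.95
tcp_pos: [0.4907, -0.2179, 0.246]
orientation: [3.134, 0.008, 1.527]
ft_force: [1.3, 0.7, 0.5]
grip_width: 0.0472
gripper_force: 0.0
scene 740 slope x,y [ 0.006 -0.001] z at tcp 0.033 [ 0.519 -0.291  0.03 ] [ 0.638 -0.159  0.037]
((0.5788776874542236, -0.22497481107711792), (0.1308378428220749, 0.11874272674322128), 89.67377471923828)
top 108 slope x,y [-0.149 -0.012] z at tcp 0.0492 [ 0.58  -0.289  0.023] [ 0.638 -0.208  0.038]
((0.6090641021728516, -0.24828419089317322), (0.08114678412675858, 0.058089569211006165), 89.65390014648438)
```

View pics/end.png

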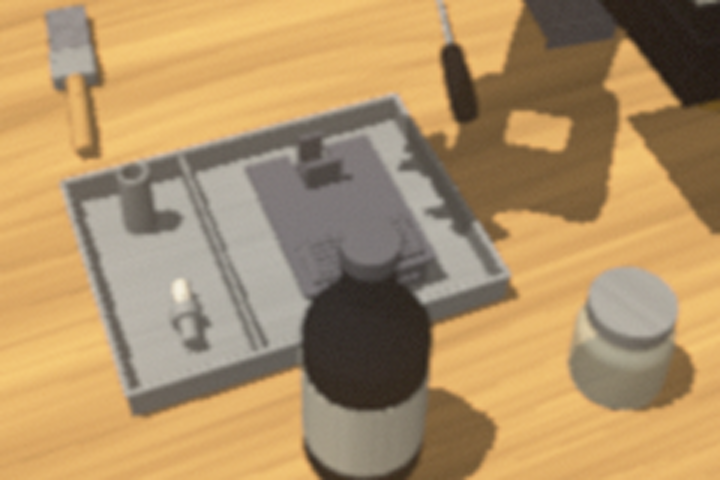

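The cover lies flat and right way up in the large compartment (340,215), plate top at 33 mm, with the other things undisturbed.

```bash
python3 -m jog '[[0.1,[0,0,0],[0,0,0]],[0.1,[0,0,0],[0,0,0]],[0.1,[0,0,0],[0,0,0]]]'; python3 -c "
from bench import workorder;print(workorder.close_job())"
```

```text
t: 18.35
tcp_pos: [0.4872, -0.2156, 0.2363]
orientation: [-3.135, -0.001, 1.527]
ft_force: [-0.4, -0.8, -0.0]
grip_width: 0.0471
gripper_force: 0.0
the job is handed in; nothing more can be done
None
```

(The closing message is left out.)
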